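Show a seal stamp to the reader with the tongs

TASK

Pick up the tongs, take the ball-topped seal stamp from the tray with them and hold it upright and still about 8 cm above the middle of the reader's round glass; finish while holding it there, squeezed in the tongs. Neither the fingers nor any other part of the robot may touch the stamp itself, and the other two stamps and everything else on the table must stay as they are.

Things in the scene. Friction and masses are not known exactly. Their poses are not given: they have to be found in the camera images.
- tongs: Sprung tongs lying flat, 167 mm from hinge to jaw ends: two steel arms hinged at the rear, rubber jaws in front. Origin on the hinge pin, level with the underside; while open, x runs midway between the arms to the jaws, z up. This body is the left (+y) arm: its axes turn about 0.1 rad with it as the tongs close. Whole tongs 120 g, balanced about 90 mm ahead of the hinge.
- tongs_jaw: Right (-y) arm of the tongs, origin on the hinge pin. A spring spreads the arms: pressing the pads takes 6 N at the start, 11 N with the arms parallel. Fully open: 58 mm wide over the grip pads, 53 mm between the jaws; arms parallel: 40 mm over the pads, 24 mm between the jaws; end stop 0.09 rad further in.
- tongs_grip_left (a point): Middle of the outer face of the left black grip pad, 88 mm ahead of the hinge and 14 mm above the tongs' underside. The pad is 34 mm long and 28 mm high, from the underside up. Squeeze both pads together between the robot's fingers from above to hold and close the tongs.
- tongs_grip_right (a point): The same point on the right grip pad.
- tongs_tip_left (a point): Middle of the inner face of the left rubber jaw, 146 mm ahead of the hinge and 10 mm above the tongs' underside. The jaw is 42 mm long, 5 mm thick, 20 mm high, from the underside up.
- tongs_tip_right (a point): The same point on the right jaw.
- tray: Fixed grey tray: a flat padded block 100 mm (x) by 220 mm (y) by 30 mm high without a rim; origin at the centre of its underside on the table, x across it and away from the robot, y along the row of stamps. It can stand to the left or to the right.
- seal_ball: The stamp to take: round brass head 24 mm in diameter and 20 mm high, above it a thin dark wooden neck (10 mm) and a 22 mm ball on top, 54 mm tall, about 80 g. Stands upright, loose, in any of the three places in a row, 75 mm apart, on the tray. Origin at the centre of its underside, z up its axis.
- seal_cone: Neighbour stamp with the same head and a handle that tapers to a blunt point, 52 mm tall. Leave alone.
- seal_flat: Neighbour stamp with the same head, a thin neck and a flat round top 32 mm wide, 44 mm tall. Leave alone.
- reader_glass (a point): Centre of the round glass (70 mm in diameter) on top of the reader, a fixed grey box 140 by 140 by 45 mm; the point is level with its top, 45 mm above the table. The reader stands on the other side from the tray.
- loupe: Black standing magnifier, 40 mm in diameter, 40 mm tall; origin at the centre of its underside. Leave alone.
- brush: Small brush with a wooden handle, 170 mm long, lying on the table near the robot. Leave alone.
- eraser: White eraser, 45 by 22 by 13 mm, near the robot. Leave alone.
- tin: Round metal tin, 66 mm in diameter, 25 mm high, beyond the tray and reader. Leave alone.
- weight: Dark steel paperweight, 52 mm in diameter with a small knob, 42 mm high, beyond the tray and reader. Leave alone.
Not all that is in view belongs to the job. Leave any yellow look-alike of the part that bears reader_glass alone.

How it is judged:
By the outcome, as a careful person would: the job done as asked, in the order asked, and still so for the second after the job is handed in, while the arm keeps its last pose, push and grip.
It also fails if it takes over 42 s, if anything falls off the work surface, if the arm or the gripper's body presses on something with over 40 N, if the wrist force passes 120 N, or if a joint passes its speed limit or range.

ROBOT

A 7-joint arm with a two-finger parallel gripper is mounted at the origin on the work surface. World frame = base frame: x ahead of the robot, y to its left, z up, the work surface at z = 0. Lengths are in m, angles in rad, forces in N, time in s.
With the tool pointing down it reaches from about 0.425 to 0.875 m from the base axis. Payload 4.7 kg.
Tool frame: the origin (TCP) lies between the finger pads; the fingertips stand 14 mm ahead of it and the grasp point (between the pads) lies 5 mm behind it; z points along the fingers, y is the line along which they close (so a half turn about z gives the same grasp; the last joint's range is limited). The gripper opens to 87 mm and grips with 3 to 60 N. Pads are 19 mm wide; open, the fingers measure 117 mm over their backs; the gripper's body (75 mm by 190 mm) begins 51 mm behind the grasp point.
Start: joints at [-1.191, 0.321, -0.07, 1.45, 0.023, 1.371, -0.057], TCP at [0.233, 0.607, 0.237] pointing down, gripper open.
Joint ranges: [-2.86, 2.86], [-0.3, 2.09], [-1.38, 1.24], [0.06, 2.45], [-1.56, 4.7], [0.09, 2.05], [-2.69, 2.69]. Speed limits (rad/s): [2.57, 2.57, 3.14, 3.14, 3.14, 3.14, 3.14].

INTERFACE

Orientations are given as a rotation vector (axis times angle).
In Python, from bench import get_state, get_image, camera_params, close_job gives the robot as it stands. The module is installed in compiled form; this text tells all that it offers.
- The arm moves only by the tool arm_command, never from a script. Its argument "motion" is a list of rows, each a list of 5 numbers: the finger opening in mm, from 0 to 87, then the shift along the tool's x, y, z in mm, then the turn about the tool's z in degrees. In form: [[gripper, x, y, z, spin], ...]. A call has 1 to 5 rows; each row is the pose to reach, as a shift and turn from the pose commanded when the call began, along the tool's axes at that moment; what a row does not reach only later rows make up. A row lasts 1/12 s, in which the tool goes at most 41.7 mm and 7.16 degrees, less where a joint would pass 70% of its speed; a pose out of reach is approached as far as the arm can. A call with a gripper value outside its range is refused whole. The fingers move at their own pace and stop on an object; "newtons" is the grip in N (left out, the last holds). Time passes only in rows, so rows that repeat a pose let the fingers close. It gives the time, the measured TCP pose, the force, the opening and the grip force at its end, in the units of the state.
- get_state(): the state, without advancing time (a new reading comes with each control period).
- get_image(name): name is "scene" or "top"; returns (picture, depth): 384x512x3 uint8, red, green, blue; 384x512 float32, m along the optical axis (not along the pixel's ray), 0 where there is no reading.
- camera_params(name): a dict with "intrinsics" (3x3 intrinsics, pixels), "D" ([k1, k2, p1, p2, k3] as OpenCV has them; the pictures are not rectified), "extrinsics" (4x4, takes a point from camera to world coordinates). Camera axes: x right, y down, z forward; pixel columns grow to the right and rows downward; lengths in m; the calibration is good to about 2 mm. A picture is of the moment at which its call begins. camera_params takes no time and is no camera call.
- close_job(): hands the job in; it is judged then, once.
The state is a dict: "time": time; "joint_positions": joint angles; "qd": joint speeds; "joint_torque": joint torques, N m; "position": TCP position; "tool_rot": TCP orientation; "ft_force": force on the tool from outside, world axes, zero at the start; "torque": the same for the moment, N m; "grip_width": opening from 0.0 (shut) to 1.0 (fully open); "grip_force": force on a finger pad.
Only numpy, scipy, OpenCV 4.12 (cv2) and the standard library are available. Lean on these libraries where they do the work, as an engineer would, in place of code of your own. Each camera call takes 0.05 s, during which the arm holds its last target. There are 200 camera calls.

## Working session

There is one attempt and no reset: what is moved stays moved. The work goes in short steps, Python scripts to look and compute and a tool call to move; the robot and the scene stay as the last step left them, time stands still between calls to the robot, and variables do not carry over. Pictures are saved under pics/ and viewed, at most 10 in all, crops included, and the job is handed in when it is done.

Besides the shell and the picture viewer there is one more tool, called after "Emit:" by a JSON object that holds its "api" and its "payload", one argument or row to a line. arm_command: Moves the arm, as the interface text tells. Its arguments: {"type":"object","properties":{"motion":{"type":"array"},"newtons":{"type":"number"}},"required":["motion"]}

```bash
mkdir -p pics; cat > h.py <<'E'
import numpy as np, cv2
from bench import get_state,get_image,camera_params
def ray(n,uv):
    p=camera_params(n);K=np.array(p["intrinsics"]);D=np.array(p["D"]);T=np.array(p["extrinsics"])
    q=cv2.undistortPoints(np.array(uv,float).reshape(-1,1,2),K,D)[:,0]
    d=np.c_[q,np.ones(len(q))]@T[:3,:3].T
    return T[:3,3],d
def onz(n,uv,z):
    o,d=ray(n,uv);z=np.broadcast_to(z,len(d));return o+d*((z-o[2])/d[:,2])[:,None]
def proj(n,P):
    p=camera_params(n);T=np.linalg.inv(np.array(p["extrinsics"]))
    return cv2.projectPoints(np.array(P,float).reshape(-1,3),cv2.Rodrigues(T[:3,:3])[0],T[:3,3],np.array(p["intrinsics"]),np.array(p["D"]))[0][:,0]
def cloud(n,dep):
    h,w=dep.shape;u,v=np.meshgrid(np.arange(w),np.arange(h))
    o,d=ray(n,np.c_[u.ravel(),v.ravel()]);return (o+d*dep.reshape(-1,1)).reshape(h,w,3)
E
python3 - <<'E'
from h import *
ims=[]
for n in("scene","top"):
    im,d=get_image(n);np.savez(f"{n}0.npz",im=im,d=d);cv2.imwrite(f"pics/{n}0.png",im[:,:,::-1])
    print(n,np.array(camera_params(n)["extrinsics"]).round(3).tolist(),camera_params(n)["intrinsics"])
print(get_state())
E
```

```text
scene [[0.816, 0.399, -0.42, 0.993], [0.579, -0.568, 0.585, -0.655], [-0.005, -0.72, -0.694, 0.897], [0.0, 0.0, 0.0, 1.0]] [[387.32842583   0.         262.74821173]
 [  0.         387.32842583 190.925522  ]
 [  0.           0.           1.        ]]
top [[0.025, -0.996, 0.085, 0.403], [-0.999, -0.027, -0.023, 0.075], [0.025, -0.085, -0.996, 1.514], [0.0, 0.0, 0.0, 1.0]] [[460.33373777   0.         251.68544796]
 [  0.         460.33373777 187.4720166 ]
 [  0.           0.           1.        ]]
{'time': 0.1, 'joint_positions': array([-1.19093326,  0.32175726, -0.0700614 ,  1.4515312 ,  0.02266119,
        1.37083181, -0.05692654]), 'qd': array([-0.00078463, -0.00285645, -0.00123119, -0.00278211,  0.00237193,
       -0.0006117 , -0.00031416]), 'joint_torque': array([-1.01654445e-03, -4.92573524e+01, -4.06236621e-01, -3.13400531e+01,
       -6.40669232e-02,  3.94377764e-02,  6.64646245e-05]), 'position': array([0.23238926, 0.60653248, 0.23557622]), 'tool_rot': array([-5.71327248e-01, -3.08904441e+00,  2.72571401e-03]), 'ft_force': array([-0.42709609, -0.26751655,  0.02692633]), 'torque': array([-0.05830597,  0.02252279, -0.04689515]), 'grip_force': 0.0, 'grip_width': 0.9982879104081074}
```

View pics/top0.png

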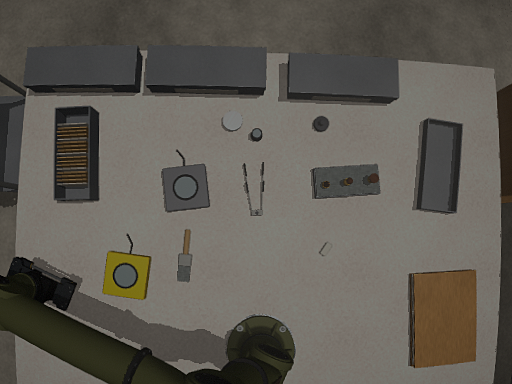

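View pics/scene0.png

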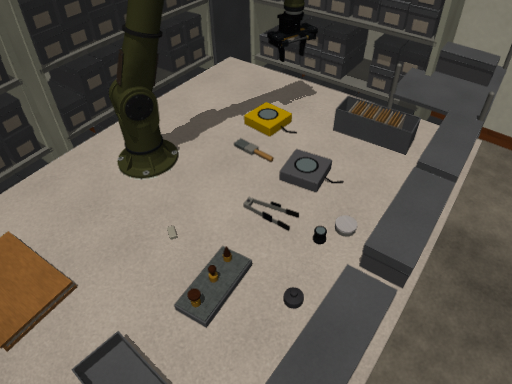

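The top view shows the tongs with the hinge near (257,212) and the jaws near (247,165) and (263,165). The tray runs from (312,182) to (380,180), with stamps at about (325,184), (347,182) and (372,178). The grey reader's glass is at (186,187) and the yellow look-alike at (125,275). In the scene view the stamps are at (227,255), (213,272) and (194,297).

```bash
python3 - <<'E'
from h import *
t=np.load("top0.npz");s=np.load("scene0.npz")
a=cv2.resize(t["im"][155:220,225:390],None,fx=4.8,fy=4.6,interpolation=cv2.INTER_CUBIC)
b=cv2.resize(s["im"][190:325,170:305],None,fx=2.2,fy=2.2,interpolation=cv2.INTER_CUBIC)
c=np.zeros((600,792,3),np.uint8);c[:a.shape[0],:]=a[:,:792];c[300:300+b.shape[0],:b.shape[1]]=b[:300]
cv2.imwrite("pics/crop1.png",c[:,:,::-1])
# reader glass & tongs mask, tray
ct=cloud("top",t["d"]);cs=cloud("scene",s["d"])
for u,v in[(186,187),(125,275),(324,184),(347,182),(372,178),(335,172),(257,212),(246,180),(263,180),(285,150)]:
    print((u,v),ct[v,u].round(3))
m=(ct[...,2]>.035)&(ct[...,0]>.45)&(ct[...,0]<.75)
print("glass: ",end="")
hsv=cv2.cvtColor(t["im"],cv2.COLOR_RGB2HSV)
g=cv2.cvtColor(t["im"],cv2.COLOR_RGB2GRAY)
print(g[187,155:215],g[175,238:275])
for z0,z1 in((.022,.036),):
    m=((cs[...,2]>z0)&(cs[...,2]<z1)&(cs[...,1]<0)&(cs[...,1]>-.45)&(cs[...,0]>.4)&(cs[...,0]<.8)).astype(np.uint8)
    n,l,st,ce=cv2.connectedComponentsWithStats(m)
    i=1+st[1:,4].argmax();P=cs[l==i];print(st[i],cv2.minAreaRect(P[:,:2].astype(np.float32)),P[:,2].mean())
E
```

```text
(186, 187) [0.524 0.252 0.046]
(125, 275) [0.236 0.44  0.043]
(324, 184) [ 0.544 -0.19   0.06 ]
(347, 182) [ 0.551 -0.26   0.078]
(372, 178) [ 0.567 -0.343  0.076]
(335, 172) [ 0.588 -0.232  0.028]
(257, 212) [0.451 0.021 0.017]
(246, 180) [0.555 0.06  0.013]
(263, 180) [ 0.558  0.003 -0.004]
(285, 150) [ 0.661 -0.068 -0.   ]
glass: [120 122 120 122 122 122 126 125  73  62  76  76  75  75  75  75  78  66
  22  66  96  92  91  90  92  91  89  91  92  91  90  90  91  90  91  91
  90  91  91  93  98  62  24  58  76  78  78  78  76  78  80  73  37 111
 123 121 121 123 122 119] [123 124 124 123 125 132  93  43  25 121 126 121 123 122 121 123 123 123
 123 122 124 127  90  82  63 110 126 124 123 120 123 125 122 122 122 123
 120]
[ 174  246   78   78 2327] ((0.5600321292877197, -0.27244892716407776), (0.10311724245548248, 0.22295358777046204), 5.10383415222168) 0.030112617870185796
```

View pics/crop1.png

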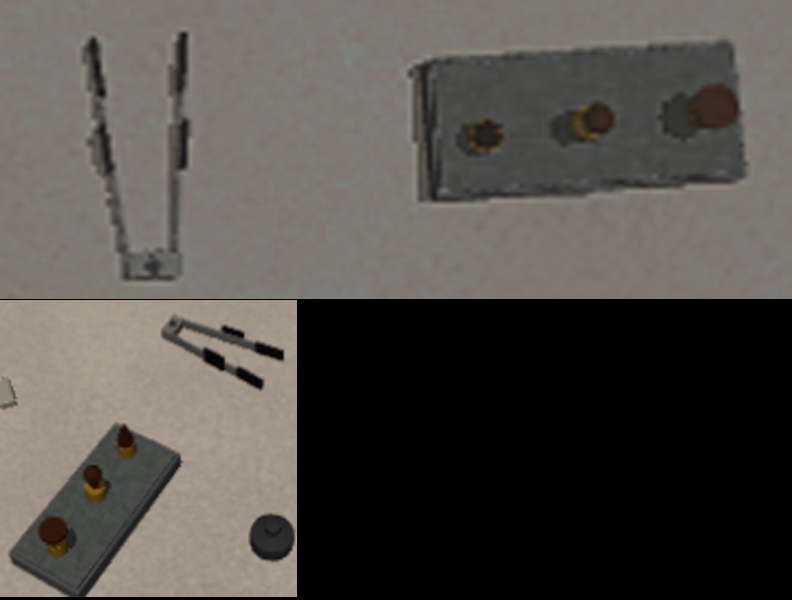

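Candidates: cone at top (325,184), ball at (348,180), flat at (374,177). The crop shows a thin neck with a ball in the middle place (scene 213,272), so I'll take the middle one. The grey reader is the target. Next I'll measure the tongs, ball and glass.

```bash
cat > meas.py <<'E'
from h import *
t=np.load("top0.npz");s=np.load("scene0.npz")
def blobs(n,im,thr,box,amin=6):
    g=cv2.cvtColor(im,cv2.COLOR_RGB2GRAY);u0,v0,u1,v1=box
    m=np.zeros_like(g);m[v0:v1,u0:u1]=(g[v0:v1,u0:u1]<thr)
    k,l,st,ce=cv2.connectedComponentsWithStats(m,connectivity=8)
    return [(ce[i].round(1).tolist(),int(st[i,4]),st[i,2:4].tolist()) for i in range(1,k) if st[i,4]>=amin]
for n,im,thr,box in(("top",t["im"],65,(236,155,272,202)),("scene",s["im"],45,(240,190,305,235))):
    for c,a,wh in blobs(n,im,thr,box):
        print(n,c,a,wh,onz(n,[c],.014)[0].round(4),onz(n,[c],.010)[0].round(4))
# wood (ball)
def wood(im,box):
    h=cv2.cvtColor(im,cv2.COLOR_RGB2HSV);u0,v0,u1,v1=box
    m=np.zeros(h.shape[:2],np.uint8);hh=h[v0:v1,u0:u1]
    m[v0:v1,u0:u1]=((hh[...,0]<12)&(hh[...,1]>90)&(hh[...,2]>25))
    k,l,st,ce=cv2.connectedComponentsWithStats(m)
    return [(ce[i].round(1).tolist(),st[i].tolist()) for i in range(1,k) if st[i,4]>8]
for n,im,box in(("top",t["im"],(310,160,385,200)),("scene",s["im"],(175,240,240,315))):
    for c,st in wood(im,box): print(n,"wood",c,st,onz(n,[c],.073)[0].round(4))
# hinge and glass
g=cv2.cvtColor(t["im"],cv2.COLOR_RGB2GRAY)
for n,im,box in(("top",t["im"],(155,160,215,215)),("scene",s["im"],(275,145,340,192))):
    g=cv2.cvtColor(im,cv2.COLOR_RGB2GRAY);u0,v0,u1,v1=box
    cs,_=cv2.findContours((g[v0:v1,u0:u1]<50).astype(np.uint8),cv2.RETR_CCOMP,cv2.CHAIN_APPROX_NONE)
    for c in sorted(cs,key=cv2.contourArea)[-3:]:
        if len(c)>10:
            e=cv2.fitEllipse(c);uv=np.array(e[0])+(u0,v0);print(n,uv.round(1),np.round(e[1],1),onz(n,[uv],.045)[0].round(4))
E
python3 meas.py
```

```text
top [244.6, 169.2] 21 [4, 13] [0.5904 0.0652 0.014 ] [0.5909 0.0652 0.01  ]
top [262.4, 167.8] 22 [2, 14] [0.5967 0.0069 0.014 ] [0.5972 0.0067 0.01  ]
top [262.5, 186.2] 21 [2, 11] [0.536  0.0051 0.014 ] [0.5363 0.0049 0.01  ]
top [246.5, 186.8] 19 [4, 11] [0.5326 0.0574 0.014 ] [0.5329 0.0574 0.01  ]
scene [275.4, 204.1] 23 [10, 5] [0.5266 0.0641 0.014 ] [0.5245 0.0674 0.01  ]
scene [292.1, 213.0] 53 [13, 7] [0.5905 0.062  0.014 ] [0.5887 0.0653 0.01  ]
scene [266.7, 216.5] 55 [10, 10] [0.5344 0.0047 0.014 ] [0.5323 0.0077 0.01  ]
scene [282.8, 225.0] 52 [12, 9] [0.5939 0.0043 0.014 ] [0.5921 0.0072 0.01  ]
top wood [373.9, 177.6] [370, 174, 9, 9, 56] [ 0.5684 -0.3502  0.073 ]
top wood [350.1, 180.5] [349, 178, 4, 6, 15] [ 0.5567 -0.2717  0.073 ]
scene wood [226.2, 252.6] [224, 247, 6, 10, 38] [ 0.5514 -0.2065  0.073 ]
scene wood [211.6, 268.6] [208, 265, 8, 8, 50] [ 0.5531 -0.2676  0.073 ]
scene wood [193.5, 294.3] [188, 289, 13, 12, 119] [ 0.5662 -0.3505  0.073 ]
top [183.5 162.5] [0. 1.] [0.6029 0.2628 0.045 ]
top [184.9 186.8] [22.7 23.6] [0.5244 0.2551 0.045 ]
top [185.  186.8] [24.6 25.3] [0.5246 0.2548 0.045 ]
scene [306.  164.5] [14.9 23. ] [0.523 0.255 0.045]
scene [306.3 171.7] [30.1 54.4] [0.5432 0.2232 0.045 ]
```

Emit:
{"api": "arm_command", "payload": {
  "motion": [
    [87, -28, -25, 0, 0],
    [87, -57, -50, 0, 0],
    [87, -87, -76, 0, 0],
    [87, -117, -103, 0, 0],
    [87, -147, -129, 0, 0]
  ]
}}

```text
time: 0.52
position: [0.324, 0.4319, 0.2361]
tool_rot: [-0.571, -3.089, 0.001]
ft_force: [0.8, -0.2, 0.5]
grip_width: 1.0
grip_force: 0.0
```

Emit:
{"api": "arm_command", "payload": {
  "motion": [
    [87, -30, -26, 3, 0],
    [87, -60, -53, 6, 0],
    [87, -90, -79, 10, 0],
    [87, -120, -106, 15, 0],
    [87, -150, -132, 20, 0]
  ]
}}

```text
time: 0.93
position: [0.4169, 0.2549, 0.2163]
tool_rot: [-0.571, -3.089, -0.0]
ft_force: [1.0, 0.6, 0.5]
grip_width: 1.003
grip_force: 0.0
```

Emit:
{"api": "arm_command", "payload": {
  "motion": [
    [87, -30, -26, 5, 0],
    [87, -60, -53, 10, 0],
    [87, -90, -79, 15, 0],
    [87, -120, -106, 20, 0],
    [87, -150, -132, 25, 0]
  ]
}}

```text
time: 1.35
position: [0.5096, 0.0781, 0.1912]
tool_rot: [-0.571, -3.089, -0.0]
ft_force: [0.4, 0.9, -0.0]
grip_width: 1.0
grip_force: 0.0
```

Emit:
{"api": "arm_command", "payload": {
  "motion": [
    [87, -15, -14, 3, -5],
    [87, -30, -28, 6, -11],
    [87, -41, -36, 8, -17],
    [87, -41, -36, 10, -22],
    [87, -41, -36, 10, -26]
  ]
}}

```text
time: 1.77
position: [0.5345, 0.0304, 0.1806]
tool_rot: [0.141, -3.137, 0.001]
ft_force: [1.4, 0.8, -0.1]
grip_width: 0.999
grip_force: 0.0
```

```bash
cat > go.py <<'E'
import sys
from h import *
from scipy.spatial.transform import Rotation as R
# args x y z yaw_deg(axis of tongs): shift and spin in tool axes from the measured pose
def go(x,y,z,yaw):
    s=get_state();M=R.from_rotvec(s["tool_rot"]).as_matrix();p=np.array(s["position"])
    d=M.T@(np.array([x,y,z])-p)*1000
    ya=np.degrees(np.arctan2(-M[1,0],-M[0,0]))
    print("t",round(s["time"],2),"pos",p.round(4),"yaw",ya.round(2),"tilt",M[:,2].round(4),"w",round(s["grip_width"]*87,1),"gf",round(s["grip_force"],1),"F",np.round(s["ft_force"],1))
    print("shift mm",d.round(1),"spin",round(-(yaw-ya),2))
if __name__=="__main__": go(*map(float,sys.argv[1:5]))
E
python3 go.py .5345 .031 .10 4.9
```

```text
t 1.77 pos [0.5345 0.0304 0.1806] yaw 5.14 tilt [-1.6e-03 -7.0e-04 -1.0e+00] w 86.9 gf 0.0 F [ 1.4  0.8 -0.1]
shift mm [-0.2  0.7 80.6] spin 0.24
```

Emit:
{"api": "arm_command", "payload": {
  "motion": [
    [87, 0, 0, 30, 0],
    [87, 0, 1, 65, 0],
    [87, 0, 1, 100, 0],
    [87, 0, 1, 118, 0],
    [87, 0, 1, 118, 0]
  ]
}}

```text
time: 2.18
position: [0.5306, 0.0324, 0.0588]
tool_rot: [0.138, -3.129, 0.003]
ft_force: [-1.1, 1.1, 0.9]
grip_width: 0.998
grip_force: 0.0
```

```bash
python3 go.py .5345 .031 .018 4.9; python3 - <<'E'
from h import *
s,_=get_image("scene");t,_=get_image("top")
a=cv2.resize(s[150:250,215:315],(390,390),interpolation=cv2.INTER_CUBIC)
b=cv2.resize(t[150:230,215:295],(390,390),interpolation=cv2.INTER_CUBIC)
cv2.imwrite("pics/c2.png",np.hstack([a,b])[:,:,::-1])
E
```

```text
t 2.18 pos [0.5306 0.0324 0.0588] yaw 5.04 tilt [-0.0092 -0.0021 -1.    ] w 86.8 gf 0.0 F [-1.1  1.1  0.9]
shift mm [-4.2 -1.7 40.8] spin 0.14
```

View pics/c2.png

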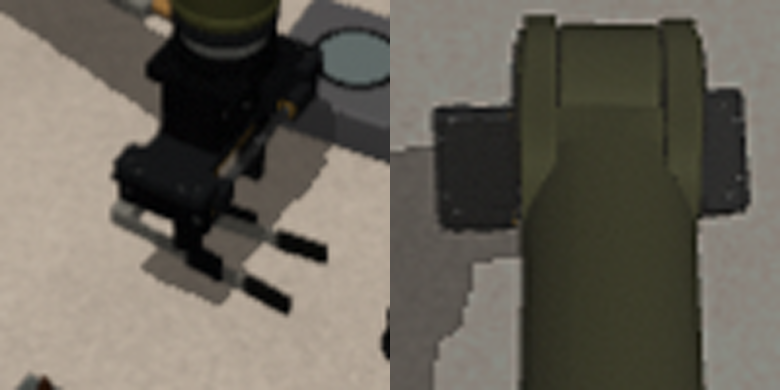

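The scene crop shows both fingers straddling the tongs, with the near finger over the right pad at crop (190,245). Now down and grip.

Emit:
{"api": "arm_command", "payload": {
  "motion": [
    [87, 0, 0, 0, 0],
    [87, 0, 0, 0, 0],
    [87, 0, 0, 10, 0],
    [87, 0, 0, 20, 0],
    [87, 0, 0, 28, 0]
  ]
}}

```text
time: 2.7
position: [0.5346, 0.033, 0.0348]
tool_rot: [-0.138, 3.138, 0.0]
ft_force: [-0.8, 1.4, 0.6]
grip_width: 0.998
grip_force: 0.0
```

```bash
python3 go.py .5345 .031 .018 4.9
```

```text
t 2.7 pos [0.5346 0.033  0.0348] yaw 5.05 tilt [ 2.e-04  3.e-04 -1.e+00] w 86.8 gf 0.0 F [-0.8  1.4  0.6]
shift mm [ 0.3 -2.  16.8] spin 0.15
```

Emit:
{"api": "arm_command", "payload": {
  "motion": [
    [87, 0, -1, 8, 0],
    [87, 0, -2, 16, 0],
    [87, 0, -2, 16, 0],
    [70, 0, -2, 16, 0],
    [62, 0, -2, 16, 0]
  ],
  "newtons": 25
}}

```text
time: 3.12
position: [0.5351, 0.0307, 0.0196]
tool_rot: [-0.138, 3.138, -0.0]
ft_force: [0.2, -0.4, 0.2]
grip_width: 0.92
grip_force: 0.0
```

Emit:
{"api": "arm_command", "payload": {
  "motion": [
    [56, 0, 0, 0, 0],
    [52, 0, 0, 0, 0],
    [50, 0, 0, 0, 0],
    [50, 0, 0, 0, 0],
    [50, 0, 0, 0, 0]
  ]
}}

```text
time: 3.53
position: [0.5353, 0.031, 0.0199]
tool_rot: [-0.138, 3.138, 0.0]
ft_force: [-0.1, -0.1, 1.1]
grip_width: 0.601
grip_force: 7.8
```

```bash
python3 go.py .5345 .031 .018 4.9
```

```text
t 3.53 pos [0.5353 0.031  0.0199] yaw 5.05 tilt [ 9.e-04  3.e-04 -1.e+00] w 52.3 gf 7.8 F [-0.1 -0.1  1.1]
shift mm [0.8 0.  1.9] spin 0.15
```

Emit:
{"api": "arm_command", "payload": {
  "motion": [
    [49, 0, 0, 0, 0],
    [49, 0, 0, 0, 0],
    [49, 0, 0, -3, 0],
    [49, 0, 0, -10, 0],
    [49, 0, 0, -20, 0]
  ]
}}

```text
time: 3.95
position: [0.5337, 0.0306, 0.0392]
tool_rot: [0.138, -3.136, 0.001]
ft_force: [-0.1, 0.0, -1.5]
grip_width: 0.568
grip_force: 7.7
```

Emit:
{"api": "arm_command", "payload": {
  "motion": [
    [49, 0, 0, -20, 0],
    [49, 0, 0, -45, 0],
    [49, 0, 0, -70, 0],
    [49, 0, 0, -90, 0],
    [49, 0, 0, -100, 0]
  ]
}}

```text
time: 4.37
position: [0.5365, 0.0308, 0.1433]
tool_rot: [-0.137, 3.134, 0.002]
ft_force: [-0.4, -0.7, -0.3]
grip_width: 0.567
grip_force: 7.7
```

```bash
python3 go.py .497 -.274 .14 5; python3 - <<'E'
from h import *
s,d=get_image("scene");np.savez("s3.npz",im=s,d=d)
a=cv2.resize(s[110:250,215:355],(560,560),interpolation=cv2.INTER_CUBIC)
cv2.imwrite("pics/c3.png",a[:,:,::-1])
E
```

```text
t 4.37 pos [0.5365 0.0308 0.1433] yaw 5.02 tilt [ 0.0049  0.0012 -1.    ] w 49.4 gf 7.7 F [-0.4 -0.7 -0.3]
shift mm [  66.  -300.1    2.7] spin 0.02
```

View pics/c3.png

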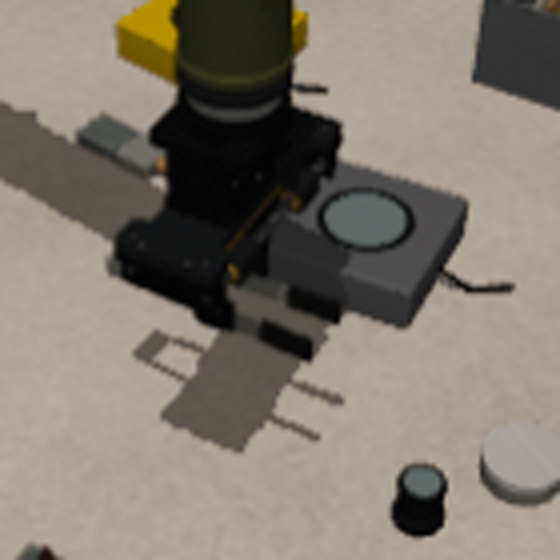

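```bash
python3 - <<'E'
from h import *
from scipy.optimize import least_squares
e=[(.5365+.058*.996+o*-.087,.0308+.058*.087+o*.996,.134) for o in(.0225,-.0225)]
print("jaw proj scene",proj("scene",e).round(1))
t=np.load("top0.npz");s=np.load("scene0.npz")
for n,f in(("top",t),("scene",s)):
    c=cloud(n,f["d"]);k=(abs(c[...,0]-.556)<.03)&(abs(c[...,1]+.27)<.03)
    P=c[k&(c[...,2]>.064)&(c[...,2]<.095)];r=least_squares(lambda q:np.linalg.norm(P-q,axis=1)-.011,[.556,-.27,.073],loss="soft_l1",f_scale=.002).x
    H=c[k&(c[...,2]>.034)&(c[...,2]<.048)]
    r2=least_squares(lambda q:np.linalg.norm(H[:,:2]-q,axis=1)-.012,[.556,-.27],loss="soft_l1",f_scale=.002).x if len(H)>5 else None
    print(n,len(P),"ball",r.round(4),"head",len(H),r2)
    # colour: brass
    h=cv2.cvtColor(f["im"],cv2.COLOR_RGB2HSV);m=((h[...,0]>12)&(h[...,0]<28)&(h[...,1]>130)&(h[...,2]>50)).astype(np.uint8)
    dk=((h[...,0]<14)|(h[...,0]>170))&(h[...,1]>70)
    for nm,mm,z in(("brass",m,.04),("wood",dk.astype(np.uint8),.073)):
        kk,l,st,ce=cv2.connectedComponentsWithStats(mm)
        for i in range(1,kk):
            w=onz(n,[ce[i]],z)[0]
            if st[i,4]>5 and .5<w[0]<.62 and -.4<w[1]<-.15: print(n,nm,ce[i].round(1),st[i].tolist(),w.round(4))
E
```

```text
jaw proj scene [[293.9 185.7]
 [286.6 195.2]]
top 39 ball [ 0.5569 -0.2683  0.0748] head 41 [ 0.55637819 -0.26831091]
top brass [345.6 182.2] [344, 179, 5, 6, 10] [ 0.5542 -0.2647  0.04  ]
top wood [373.8 177.7] [370, 173, 9, 10, 69] [ 0.5682 -0.3499  0.073 ]
top wood [349.6 180.2] [347, 178, 6, 6, 25] [ 0.5575 -0.2701  0.073 ]
scene 62 ball [ 0.5551 -0.2679  0.0739] head 30 [ 0.55472413 -0.26846547]
scene brass [226.9 258.1] [223, 254, 9, 8, 43] [ 0.5471 -0.2018  0.04  ]
scene brass [213.2 277. ] [209, 272, 9, 10, 66] [ 0.5561 -0.2697  0.04  ]
scene brass [195.6 302.9] [191, 299, 10, 8, 53] [ 0.5699 -0.3536  0.04  ]
scene wood [226.4 252.2] [224, 247, 6, 10, 46] [ 0.551  -0.2052  0.073 ]
scene wood [211.7 268.9] [208, 265, 8, 10, 56] [ 0.554  -0.2683  0.073 ]
scene wood [193.7 294.3] [188, 289, 13, 12, 125] [ 0.5667 -0.3503  0.073 ]
```

Emit:
{"api": "arm_command", "payload": {
  "motion": [
    [49, 3, -15, 0, 0],
    [49, 9, -40, 0, 0],
    [49, 16, -72, 0, 0],
    [49, 23, -105, 0, 0],
    [49, 30, -138, 0, 0]
  ]
}}

```text
time: 4.83
position: [0.5161, -0.1103, 0.1387]
tool_rot: [0.14, -3.137, -0.0]
ft_force: [0.8, 1.1, -0.9]
grip_width: 0.565
grip_force: 7.8
```

Emit:
{"api": "arm_command", "payload": {
  "motion": [
    [49, 7, -33, 0, 0],
    [49, 14, -66, 0, 0],
    [49, 22, -100, 0, 0],
    [49, 28, -130, 0, 0],
    [49, 32, -150, 0, 0]
  ]
}}

```text
time: 5.25
position: [0.4964, -0.2652, 0.1388]
tool_rot: [0.132, -3.137, 0.002]
ft_force: [0.8, 0.0, -0.7]
grip_width: 0.568
grip_force: 7.7
```

Emit:
{"api": "arm_command", "payload": {
  "motion": [
    [49, 3, -8, 0, 0],
    [49, 3, -12, 0, 0],
    [49, 3, -12, 0, 0],
    [49, 3, -12, 0, 0],
    [49, 3, -12, 0, 0]
  ]
}}

```text
time: 5.67
position: [0.4972, -0.2715, 0.1392]
tool_rot: [0.143, -3.138, -0.002]
ft_force: [-1.0, -0.5, -0.2]
grip_width: 0.567
grip_force: 7.7
```

```bash
python3 go.py .498 -.2735 .051 5; python3 - <<'E'
from h import *
s,_=get_image("scene");t,_=get_image("top")
a=cv2.resize(s[200:325,155:280],(400,400),interpolation=cv2.INTER_CUBIC)
b=cv2.resize(t[150:220,310:380],(380,400),interpolation=cv2.INTER_CUBIC)
cv2.imwrite("pics/c4.png",np.hstack([a,b])[:,:,::-1])
E
```

```text
t 5.67 pos [ 0.4972 -0.2715  0.1392] yaw 5.21 tilt [-2.0e-04  1.3e-03 -1.0e+00] w 49.3 gf 7.7 F [-1.  -0.5 -0.2]
shift mm [-0.7 -2.2 88.2] spin 0.21
```

View pics/c4.png

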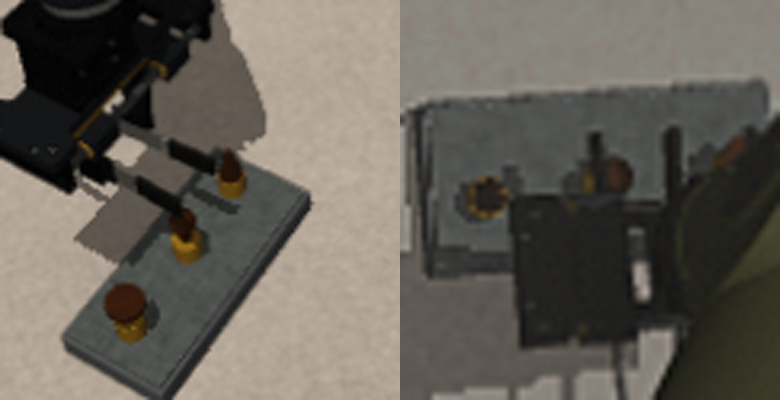

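```bash
python3 - <<'E'
from h import *
s,_=get_image("scene");t,_=get_image("top")
c=np.array([.4972,-.2715]);d=np.array([.996,.091]);q=np.array([-.091,.996])
for o in(.0215,-.0215):
    for f in(.037,.058,.079):
        P=[*(c+f*d+o*q),.130];print(o,f,proj("top",[P])[0].round(1),proj("scene",[P])[0].round(1))
g=cv2.cvtColor(t,cv2.COLOR_RGB2GRAY)
for v in(173,176,179,182):print(v,g[v,338:366])
E
```

```text
0.0215 0.037 [346.5 186.4] [208.4 245.7]
0.0215 0.058 [345.9 179.6] [215.3 249.1]
0.0215 0.079 [345.3 172.8] [222.3 252.5]
-0.0215 0.037 [360.1 185.5] [198.1 257.8]
-0.0215 0.058 [359.5 178.7] [205.1 261.4]
-0.0215 0.079 [358.9 172. ] [212.2 265. ]
173 [83 81 80 80 81 82 67 40 35 56 75 81 86 84 85 85 78 79 78 79 70 26 28 31
 85 79 78 77]
176 [82 80 80 82 83 85 69 37 32 50 80 89 87 80 84 85 78 78 79 80 70 24 27 33
 92 90 82 53]
179 [77 82 85 87 74 53 52 40 30 33 40 43 47 33 50 80 82 80 79 82 87 26 27 35
 73 57 57 59]
182 [80 70 48 51 51 46 63 55 29 34 37 44 47 34 45 77 76 76 78 84 86 26 26 36
 26 27 31 41]
```

Emit:
{"api": "arm_command", "payload": {
  "motion": [
    [49, -1, -2, 8, 0],
    [49, -1, -2, 24, 0],
    [49, -1, -2, 40, 0],
    [49, -1, -2, 48, 0],
    [49, -1, -2, 48, 0]
  ]
}}

```text
time: 6.28
position: [0.4962, -0.2747, 0.0891]
tool_rot: [0.138, -3.135, -0.002]
ft_force: [-0.9, -0.1, -1.4]
grip_width: 0.564
grip_force: 7.7
```

Emit:
{"api": "arm_command", "payload": {
  "motion": [
    [49, 0, 0, 4, 0],
    [49, 0, 0, 14, 0],
    [49, 0, 0, 26, 0],
    [49, 0, 0, 33, 0],
    [49, 0, 0, 33, 0]
  ]
}}

```text
time: 6.7
position: [0.4963, -0.2748, 0.0564]
tool_rot: [0.138, -3.135, -0.002]
ft_force: [-2.0, 0.2, -1.1]
grip_width: 0.564
grip_force: 7.7
```

```bash
python3 go.py .498 -.2735 .052 5; python3 - <<'E'
from h import *
s,d=get_image("scene");t,_=get_image("top")
a=cv2.resize(s[220:310,165:255],(400,400),interpolation=cv2.INTER_CUBIC)
b=cv2.resize(t[155:205,325:375],(380,400),interpolation=cv2.INTER_CUBIC)
cv2.imwrite("pics/c5.png",np.hstack([a,b])[:,:,::-1])
E
```

```text
t 6.7 pos [ 0.4963 -0.2748  0.0564] yaw 5.04 tilt [-0.0033  0.0013 -1.    ] w 49.0 gf 7.7 F [-2.   0.2 -1.1]
shift mm [-1.8  1.2  4.4] spin 0.04
```

View pics/c5.png

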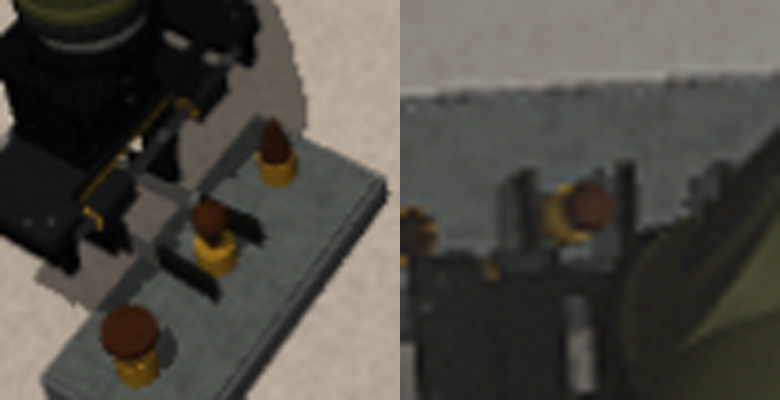

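Emit:
{"api": "arm_command", "payload": {
  "motion": [
    [49, -1, 1, 2, 0],
    [49, -1, 1, 4, 0],
    [49, -1, 1, 4, 0],
    [47, -1, 1, 4, 0],
    [46, -1, 1, 4, 0]
  ],
  "newtons": 40
}}

```text
time: 7.22
position: [0.4987, -0.2746, 0.0548]
tool_rot: [-0.138, 3.138, -0.0]
ft_force: [0.3, 0.4, -1.4]
grip_width: 0.544
grip_force: 8.3
```

Emit:
{"api": "arm_command", "payload": {
  "motion": [
    [45, 0, 0, 0, 0],
    [44, 0, 0, 0, 0],
    [43, 0, 0, 0, 0],
    [42, 0, 0, 0, 0],
    [41, 0, 0, 0, 0]
  ]
}}

```text
time: 7.63
position: [0.4986, -0.2746, 0.0546]
tool_rot: [-0.138, 3.138, 0.0]
ft_force: [-0.3, 0.0, -1.6]
grip_width: 0.481
grip_force: 9.7
```

Emit:
{"api": "arm_command", "payload": {
  "motion": [
    [40, 0, 0, 0, 0],
    [39, 0, 0, 0, 0],
    [38, 0, 0, 0, 0],
    [36, 0, 0, 0, 0],
    [34, 0, 0, 0, 0]
  ]
}}

```text
time: 8.05
position: [0.4987, -0.2744, 0.0546]
tool_rot: [-0.138, 3.138, 0.0]
ft_force: [-0.2, 0.6, -1.7]
grip_width: 0.445
grip_force: 40.0
```

Emit:
{"api": "arm_command", "payload": {
  "motion": [
    [32, 0, 0, 0, 0],
    [30, 0, 0, 0, 0],
    [30, 0, 0, 0, 0],
    [30, 0, 0, 0, 0]
  ]
}}

```text
time: 8.38
position: [0.4986, -0.2746, 0.0545]
tool_rot: [-0.138, 3.138, -0.0]
ft_force: [-0.3, 0.9, -1.4]
grip_width: 0.443
grip_force: 40.0
```

```bash
python3 go.py .498 -.2735 .052 5
```

```text
t 8.38 pos [ 0.4986 -0.2746  0.0545] yaw 5.04 tilt [ 1.e-04 -0.e+00 -1.e+00] w 38.6 gf 40.0 F [-0.3  0.9 -1.4]
shift mm [0.5 1.1 2.5] spin 0.04
```

Emit:
{"api": "arm_command", "payload": {
  "motion": [
    [30, 0, 0, 0, 0],
    [30, 0, 0, -2, 0],
    [30, 0, 0, -6, 0],
    [30, 0, 0, -14, 0],
    [30, 0, 0, -24, 0]
  ],
  "newtons": 50
}}

```text
time: 8.8
position: [0.4981, -0.2745, 0.0789]
tool_rot: [0.138, -3.138, -0.0]
ft_force: [0.8, 0.7, -1.5]
grip_width: 0.44
grip_force: 50.0
```

Emit:
{"api": "arm_command", "payload": {
  "motion": [
    [30, 0, 0, -14, 0],
    [30, 0, 0, -30, 0],
    [30, 0, 0, -50, 0],
    [30, 0, 0, -66, 0],
    [30, 0, 0, -74, 0]
  ]
}}

```text
time: 9.22
position: [0.4998, -0.2755, 0.156]
tool_rot: [-0.137, 3.134, -0.003]
ft_force: [-0.0, 0.5, -1.4]
grip_width: 0.446
grip_force: 50.0
```

Emit:
{"api": "arm_command", "payload": {
  "motion": [
    [30, 0, 0, 0, 0],
    [30, 0, 0, 0, 0]
  ]
}}

```text
time: 9.38
position: [0.4987, -0.2745, 0.1529]
tool_rot: [-0.138, 3.138, 0.0]
ft_force: [-0.7, -0.1, -2.3]
grip_width: 0.442
grip_force: 50.0
```

```bash
python3 go.py .467 .2488 .149 5; python3 - <<'E'
from h import *
s,d=get_image("scene");t,_=get_image("top");np.savez("s6.npz",im=s,d=d)
a=cv2.resize(s[190:310,155:275],(400,400),interpolation=cv2.INTER_CUBIC)
b=cv2.resize(t[155:205,325:375],(380,400),interpolation=cv2.INTER_CUBIC)
cv2.imwrite("pics/c6.png",np.hstack([a,b])[:,:,::-1])
E
```

```text
t 9.38 pos [ 0.4987 -0.2745  0.1529] yaw 5.04 tilt [ 1.e-03  1.e-04 -1.e+00] w 38.5 gf 50.0 F [-0.7 -0.1 -2.3]
shift mm [-14.4 524.1   3.9] spin 0.04
```

View pics/c6.png

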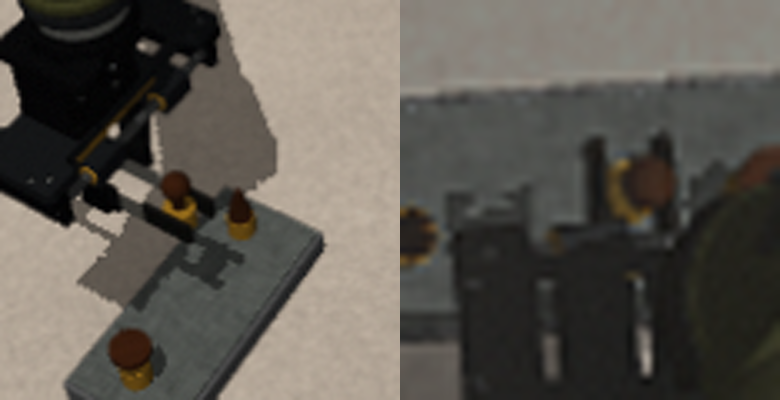

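The stamp is clamped in the jaws and clear of the tray: ball at scene (208,245), head at (209,253). Both neighbours are undisturbed. Next I'll check its height and tilt.

```bash
cat > stamp.py <<'E'
from h import *
from scipy.optimize import least_squares
def stamp(n,im,d,guess):
    c=cloud(n,d);h=cv2.cvtColor(im,cv2.COLOR_RGB2HSV)
    near=np.linalg.norm(c-np.array(guess),axis=-1)<.05
    w=near&((h[...,0]<14)|(h[...,0]>170))&(h[...,1]>70)
    P=c[w];P=P[P[:,2]>P[:,2].max()-.018]
    f=lambda q:np.linalg.norm(P-q,axis=1)-.011
    b=least_squares(f,P.mean(0)-[0,0,.005],loss="soft_l1",f_scale=.002).x
    br=near&(h[...,0]>12)&(h[...,0]<28)&(h[...,1]>130)
    H=c[br]
    print(n,"ball",b.round(4),len(P),"base by ball",(b[2]-.043).round(4),"brass",len(H),H.mean(0).round(4),H.min(0).round(4),H.max(0).round(4))
    uvw=np.argwhere(w)[:,::-1].mean(0);uvb=np.argwhere(br)[:,::-1].mean(0)
    print("  wood px",uvw.round(1),"brass px",uvb.round(1),"upright: ball px",proj(n,[b])[0].round(1),"-> head mid px",proj(n,[b-[0,0,.033]])[0].round(1))
    return b
E
python3 - <<'E'
from stamp import *
f=np.load("s6.npz");stamp("scene",f["im"],f["d"],[.556,-.269,.16])
E
```

```text
scene ball [ 0.5536 -0.2701  0.1724] 59 base by ball 0.1294 brass 67 [ 0.5595 -0.2711  0.1484] [ 0.5453 -0.2836  0.1312] [ 0.5763 -0.2572  0.1695]
  wood px [207.3 245.7] brass px [209.6 252.7] upright: ball px [206.9 245.2] -> head mid px [208.4 253.6]
```

Emit:
{"api": "arm_command", "payload": {
  "motion": [
    [30, 0, 6, 0, 0],
    [30, 0, 18, 0, 0],
    [30, -1, 36, 0, 0],
    [30, -2, 58, 0, 0],
    [30, -2, 82, 0, 0]
  ]
}}

```text
time: 9.9
position: [0.4926, -0.192, 0.1516]
tool_rot: [0.136, -3.137, 0.0]
ft_force: [0.4, 0.5, -2.4]
grip_width: 0.449
grip_force: 50.0
```

Emit:
{"api": "arm_command", "payload": {
  "motion": [
    [30, -1, 25, 0, 0],
    [30, -1, 50, 0, 0],
    [30, -2, 75, 0, 0],
    [30, -3, 100, 0, 0],
    [30, -4, 125, 0, 0]
  ]
}}

```text
time: 10.32
position: [0.4854, -0.0662, 0.1518]
tool_rot: [0.138, -3.137, -0.0]
ft_force: [0.5, 0.1, -2.4]
grip_width: 0.442
grip_force: 50.0
```

Emit:
{"api": "arm_command", "payload": {
  "motion": [
    [30, -1, 25, 0, 0],
    [30, -1, 50, 0, 0],
    [30, -2, 75, 0, 0],
    [30, -3, 100, 0, 0],
    [30, -4, 125, 0, 0]
  ]
}}

```text
time: 10.73
position: [0.4783, 0.0585, 0.1518]
tool_rot: [0.138, -3.137, 0.0]
ft_force: [0.9, 0.3, -1.5]
grip_width: 0.443
grip_force: 50.0
```

Emit:
{"api": "arm_command", "payload": {
  "motion": [
    [30, -1, 25, 0, 0],
    [30, -1, 50, 0, 0],
    [30, -2, 75, 0, 0],
    [30, -3, 98, 1, 0],
    [30, -3, 118, 2, 0]
  ]
}}

```text
time: 11.15
position: [0.4709, 0.1769, 0.1497]
tool_rot: [0.14, -3.137, 0.0]
ft_force: [-0.3, 0.4, -1.1]
grip_width: 0.446
grip_force: 50.0
```

Emit:
{"api": "arm_command", "payload": {
  "motion": [
    [30, 0, 16, 0, 0],
    [30, 0, 28, 1, 0],
    [30, -1, 36, 2, 0],
    [30, -1, 41, 2, 0],
    [30, -1, 43, 2, 0]
  ]
}}

```text
time: 11.57
position: [0.469, 0.218, 0.1482]
tool_rot: [0.139, -3.138, 0.001]
ft_force: [0.4, 0.2, -1.9]
grip_width: 0.444
grip_force: 50.0
```

Emit:
{"api": "arm_command", "payload": {
  "motion": [
    [30, 0, 10, 0, 0],
    [30, 0, 20, 0, 0],
    [30, 0, 27, 0, 0],
    [30, 0, 30, 0, 0],
    [30, 0, 30, 0, 0]
  ]
}}

```text
time: 11.98
position: [0.4663, 0.2488, 0.1486]
tool_rot: [-0.141, 3.138, 0.0]
ft_force: [-0.0, -0.4, -1.2]
grip_width: 0.444
grip_force: 50.0
```

```bash
python3 go.py .467 .2488 .149 5; python3 - <<'E'
from stamp import *
s,d=get_image("scene");t,dt=get_image("top")
for n,i,q in(("scene",s,d),("top",t,dt)):
    try: stamp(n,i,q,[.524,.255,.155])
    except Exception as e: print(n,e)
a=cv2.resize(s[80:230,230:380],(400,400),interpolation=cv2.INTER_CUBIC)
b=cv2.resize(t[150:220,150:220],(380,400),interpolation=cv2.INTER_CUBIC)
cv2.imwrite("pics/c7.png",np.hstack([a,b])[:,:,::-1])
E
```

```text
t 11.98 pos [0.4663 0.2488 0.1486] yaw 5.13 tilt [ 0.e+00  3.e-04 -1.e+00] w 38.6 gf 50.0 F [-0.  -0.4 -1.2]
shift mm [-0.7 -0.1 -0.4] spin 0.13
scene ball [0.5228 0.2535 0.1661] 35 base by ball 0.1231 brass 32 [0.5235 0.2522 0.146 ] [0.5051 0.2358 0.1381] [0.5346 0.2666 0.1618]
  wood px [308.2 136.2] brass px [307.8 141.1] upright: ball px [308.3 135.7] -> head mid px [307.6 144. ]
top ball [0.5214 0.2549 0.1707] 12 base by ball 0.1277 brass 9 [0.5259 0.2443 0.1482] [0.5164 0.2393 0.1289] [0.5321 0.2466 0.1689]
  wood px [182.5 182.7] brass px [184.4 183.4] upright: ball px [179.9 184.2] -> head mid px [181.3 185.2]
```

View pics/c7.png

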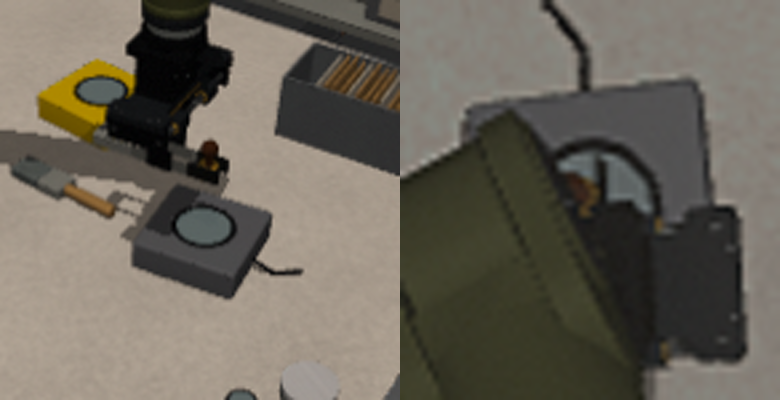

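The stamp is upright in the jaws over the grey reader (scene (308,136)), within about 2 mm of the glass centre with its base near z = 0.125. I'll let it settle, then hand in.

Emit:
{"api": "arm_command", "payload": {
  "motion": [
    [30, 0, 0, 0, 0],
    [30, 0, 0, 0, 0],
    [30, 0, 0, 0, 0],
    [30, 0, 0, 0, 0],
    [30, 0, 0, 0, 0]
  ]
}}

```text
time: 12.5
position: [0.4666, 0.2475, 0.1486]
tool_rot: [-0.138, 3.138, 0.0]
ft_force: [-0.2, -0.5, -2.1]
grip_width: 0.441
grip_force: 50.0
```

```bash
python3 go.py .467 .2488 .149 5; python3 -c "
from bench import close_job;print(close_job())"
```

```text
t 12.5 pos [0.4666 0.2475 0.1486] yaw 5.02 tilt [ 1.e-04  1.e-04 -1.e+00] w 38.4 gf 50.0 F [-0.2 -0.5 -2.1]
shift mm [-0.5  1.3 -0.4] spin 0.02
the job is handed in; nothing more can be done
None
```

I handed the job in at 12.5 s with the ball-topped stamp squeezed in the tongs, upright and still about 8 cm above the middle of the grey reader's glass; no verdict came back.

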